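# Wind the ratchet take-up winder back to its stop

### The arm

A 6-joint arm with a two-finger parallel gripper is mounted at the origin on the work surface. World frame = base frame: x ahead of the robot, y to its left, z up, the work surface at z = 0. Lengths are in m, angles in degrees, forces in N, time in s.
With the tool pointing down it reaches from about 0.3 to 0.875 m from the base axis. Payload 6.4 kg.
Tool frame: the origin (TCP) lies at the very end of the fingers, on their centre line; the grasp point (between the pads) lies behind it (r.grip_depth is the x of the grasp point in the tool frame, in m); x points along the fingers, z is the direction in which the jaws open and shut, and the axes are right-handed (so a half turn about x gives the same grasp; the last joint's range is limited). The gripper opens to 88 mm and grips with 3 to 60 N. Pads are 18 mm wide; open, the fingers measure 123 mm over their backs; the gripper's body (75 mm by 187 mm) begins 45 mm behind the grasp point.
Start: joints at [-82.752, 10.359, 92.074, -0, 77.567, -11.82], TCP at [0.188, -0.543, 0.239] pointing down, gripper open.
Joint ranges: [-171.53, 171.53], [-51.25, 118.39], [17.06, 147.69], [-65.23, 245.23], [0, 150.52], [-178.68, 178.68]. Speed limits (degrees/s): [147.25, 147.25, 172.46, 180, 180, 180].

### API

Orientations are given as a 3x3 rotation matrix whose columns are the frame's x, y, z axes.
In Python, from rig import r gives the robot as it stands. Calls block until the motion is done:
- r.move_ptp(position, orientation): joint-space move of the TCP to a pose.
- r.move_l(position, max_speed=0.15, rot=None, contact_N=None): straight line of the TCP; rot=None keeps the orientation; max_speed is the mean speed in m/s. With contact_N (N) it stops when the force on the tool has changed by that much, and returns True; else False.
- r.move_j(angles): joint-space move.
- r.command_gripper(opening): opening from 0.0 (shut) to 1.0 (fully open); the grip force is fixed at half the most; returns when the fingers have stopped.
- r.sleep(seconds).
- r.ik(position, orientation): joint angles nearest the present ones, or None.
- r.snapshot(name): name is "scene" or "top"; returns a dict with "frame" (400x640x3 uint8, red, green, blue), "intrinsics" (3x3 intrinsics, pixels), "R" (3x3) and "t" (3): a world point X has camera coordinates R X + t. Camera axes: x right, y down, z forward; pixel columns grow to the right and rows downward; lengths in m; the calibration is good to about 2 mm. A picture is of the moment at which its call begins. There is no depth.
A pose or a line that the arm cannot do raises r.MotionError and nothing moves.
- r.hand_in(): hands the job in, once; it reports no verdict.
Readings, each from a call of its own:
- r.get_t(): time.
- r.get_joints(): joint angles.
- r.get_joint_velocities(): joint speeds.
- r.get_joint_efforts(): joint torques, N m.
- r.get_eef_pos(): TCP position.
- r.get_ee_rot(): TCP orientation.
- r.get_force(): force on the tool from outside, world axes, zero at the start.
- r.get_torque(): the same for the moment, N m.
- r.get_grip_width(): opening from 0.0 (shut) to 1.0 (fully open).
Only numpy, scipy, OpenCV 4.12 (cv2) and the standard library are available. Lean on these libraries where they do the work, as an engineer would, in place of code of your own. Each camera call takes 0.05 s, during which the arm holds its last target. There are 200 camera calls.

### The job

Make the bench winder ready for the next reel: throw its holding pawl up and over out of the teeth, so that it rests lying back, and only then turn the toothed wheel backwards (clockwise seen from above) until it is fully home against its stop. Leave the pawl thrown back, and do not disturb the other things on the bench.

Things in the scene. Friction and masses are not known exactly. Their poses are not given: they have to be found in the camera images.
- winder: fixed bench winder: blue base plate (x -125 to 145, y -120 to 120 mm, 12 mm thick) with a flat steel ratchet wheel on a vertical axis. Origin on the wheel axis at bench height, z up. Wheel 200 mm across, disc top at z 36 mm; 24 saw teeth 10 mm high stand up on its outer 20 mm; a bare spindle (20 mm across, top z 82 mm) in its middle
- pawl_hinge (a point): centre of the pawl's level hinge, at x 75, y 91, z 52 mm in the winder's frame, just outside the wheel, between two cheeks that reach z 60 mm; fixed to the winder
- stop (a point): top of the fixed stop, a short steel post 12 mm thick, top z 38 mm, just outside the wheel's rim on the winder's -x side; a lug on the rim comes up against it when the wheel is fully back
- wheel (a joint): angle of the ratchet wheel (rad): 0 = fully back, lug against the stop post; grows as it is wound on, counter-clockwise from above (at most 3.4). About 2 N at the knob turns it; it stays where it is left. With the pawl down it can be wound on, but backwards it locks within one tooth (0.26 rad)
- pawl (a joint): angle of the pawl (rad): about 0 to 0.15 = down in the teeth, 1.5 = thrown fully back. A free-swinging L on a level hinge parallel to the winder's y: it falls back into the teeth by its own weight when let go below about 0.6, and falls on by itself to its rest at 1.5 from above about 0.9. Less than 5 N on the handle throws it
- knob (a point): centre of the top of the upright round wooden knob on the wheel (26 mm across, grip from z 56 to 118 mm above the bench, on a thinner stem down to the disc), 60 mm from the wheel axis. At wheel angle q it stands at angle 3.316 + q rad about the axis, counted counter-clockwise from the winder's x axis
- handle_tip (a point): end of the pawl's handle, a dark steel round bar (16 mm across) 92 mm long from the hinge. With the pawl down the handle stands upright over the hinge, tip at z 144 mm; it is thrown towards the winder's +x, and then lies level along +x, on a rest block
- nose (a point): lower tip of the pawl's nose, at the end of the 75 mm arm (12 mm wide, 10 mm thick). Pawl down: the arm lies about level from the hinge towards the winder's -x, over the teeth, its top at z 57 to 68 mm. Pawl thrown back: the arm stands upright, up to about z 130 mm
- screwdriver: loose screwdriver lying to one side, not to be disturbed; origin under its middle
- jar: loose closed glass jar, 60 mm across, 75 mm tall, not to be disturbed; origin at its underside
- tray: loose shallow open grey tray, 110 x 80 x 30 mm, not to be disturbed; origin at its underside

How it is judged (in metres and radians):
On the way, in this order (a step that is already met when the one before it is completed fails the run):
1. the pawl is thrown back out of the teeth and rests there, before the wheel has been turned back (value of joint pawl above 1.35 rad and value of joint wheel above 0.6 rad), for 0.1 s.
2. the wheel is turned backwards to its stop with the pawl thrown back (value of joint pawl above 1.2 rad and value of joint wheel below 0.07 rad), for 0.2 s.
At the end, for the whole second after the job is handed in: the wheel is at rest within 0.07 rad (4 degrees) of its stop and the pawl lies thrown back (joint above 1.35 rad) (value of joint wheel below 0.07 rad and value of joint pawl above 1.35 rad and not (velocity of joint wheel above 0.05 rad/s) and not (velocity of joint wheel below -0.05 rad/s)); the robot touches nothing.
It fails at once if the screwdriver is moved more than 30 mm (distance of screwdriver from where it was at the start of the episode above 0.03 m).
It fails at once if the jar is moved more than 30 mm or tipped (distance of jar from where it was at the start of the episode above 0.03 m or angle between jar's own z axis and vertical above 0.5 rad).
It fails at once if the tray is moved more than 30 mm (distance of tray from where it was at the start of the episode above 0.03 m).
It also fails if it takes over 50 s, if anything falls off the work surface, if the arm or the gripper's body presses on something with over 40 N, if the wrist force passes 120 N, or if a joint passes its speed limit or range.

## Working session

There is one attempt and no reset: what is moved stays moved. The work goes in short steps, each a Python script; the robot and the scene stay as the last script left them, time stands still between calls to the robot, and variables do not carry over. Pictures are saved under pics/ and viewed, about 8 in all and at most 12, crops included, and the job is handed in when it is done.

```bash
mkdir -p pics
python3 - <<'E'
from rig import r
import cv2,pickle
for n in("top","scene"):
    s=r.snapshot(n); cv2.imwrite(f"pics/{n}0.png",s["frame"][:,:,::-1]); pickle.dump(s,open(n+"0.pkl","wb"))
    print(n,s["intrinsics"].tolist(),s["R"].round(4).tolist(),s["t"].round(4).tolist())
print(r.grip_depth,r.get_ee_rot())
E
```

```text
top [[442.7640741210078, 0.0, 316.92550712712904], [0.0, 442.7640741210078, 199.4050891908931], [0.0, 0.0, 1.0]] [[-0.0038, -0.9997, -0.0256], [-0.9972, 0.0057, -0.0747], [0.0748, 0.0253, -0.9969]] [0.0898, 0.6271, 0.9442]
scene [[380.9024588537054, 0.0, 320.55649760956476], [0.0, 380.9024588537054, 196.1309976488197], [0.0, 0.0, 1.0]] [[0.5569, 0.8305, 0.0089], [0.5891, -0.3874, -0.7092], [-0.5855, 0.4002, -0.705]] [-0.3896, -0.2571, 1.2329]
-0.0187 [[-2.04783344e-04  9.45127544e-01  3.26701521e-01]
 [ 1.55930393e-03  3.26701432e-01 -9.45126310e-01]
 [-9.99998763e-01  3.15880839e-04 -1.54064411e-03]]
```

View pics/top0.png

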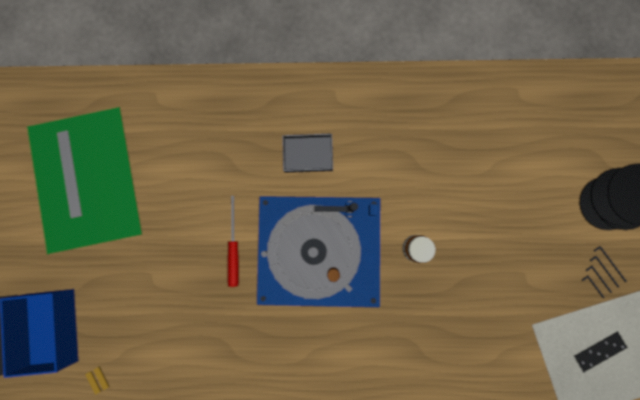

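View pics/scene0.png

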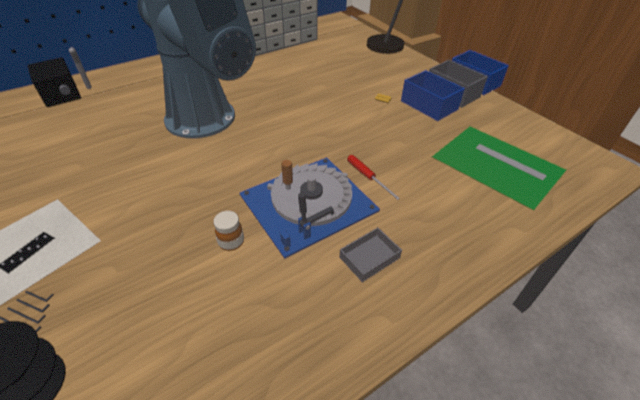

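```bash
cat > h.py <<'E'
import numpy as np,cv2
def ray(s,uv,z):
    d=s["R"].T@np.linalg.inv(s["intrinsics"])@np.array([uv[0],uv[1],1.]); c=-s["R"].T@s["t"]
    return c+d*(z-c[2])/d[2]
def proj(s,X):
    p=s["intrinsics"]@(s["R"]@X+s["t"]); return p[:2]/p[2]
def blob(f,lo,hi,roi):
    x0,y0,x1,y1=roi; h=cv2.cvtColor(f,cv2.COLOR_RGB2HSV)
    m=np.zeros(h.shape[:2],np.uint8); m[y0:y1,x0:x1]=cv2.inRange(h,lo,hi)[y0:y1,x0:x1]
    return m
E
python3 - <<'E'
import pickle
from h import *
s=pickle.load(open("top0.pkl","rb")); c=pickle.load(open("scene0.pkl","rb"))
m=blob(s["frame"],(105,120,40),(125,255,255),(245,185,395,318))
pts=cv2.findNonZero(m); W=np.array([ray(s,p,.012)[:2] for p in pts[:,0]],np.float32)
(ctr,sz,ang)=cv2.minAreaRect(W); B=cv2.boxPoints((ctr,sz,ang)); print(ctr,sz,ang,B.tolist())
e=B[np.argsort(B[:,1])]; # winder +x = world -y
ax=(e[:2].mean(0)-e[2:].mean(0)); L=np.linalg.norm(ax); ax/=L; th=np.arctan2(ax[1],ax[0])
R=np.array([[np.cos(th),-np.sin(th)],[np.sin(th),np.cos(th)]]); O=np.array(ctr)-R@[.010,0]
print("th",np.degrees(th),"O",O)
k=blob(s["frame"],(5,110,60),(18,255,255),(318,258,350,290)); M=cv2.moments(k,True); uv=(M['m10']/M['m00'],M['m01']/M['m00'])
for z in(.118,.11):
  kw=R.T@(ray(s,uv,z)[:2]-O); a=np.arctan2(kw[1],kw[0])%(2*np.pi); print("knob",uv,M['m00'],kw,np.hypot(*kw),"q",a-3.316)
w=lambda x,y,z:np.r_[O+R@[x,y],z]
for n,P in dict(spindle=w(0,0,.082),hinge=w(.075,.091,.052),tip=w(.075,.091,.144),c1=w(-.125,-.12,.012),c2=w(.145,.12,.012),stop=w(-.112,0,.038)).items(): print(n,P.round(3),proj(s,P).round(1),proj(c,P).round(1))
o=[cv2.resize(s["frame"][185:320,245:395],None,fx=4,fy=4),cv2.resize(c["frame"][140:260,230:390],None,fx=4,fy=4)]
cv2.imwrite("pics/c1.png",o[1][:,:,::-1])
cv2.imwrite("pics/c0.png",o[0][:,:,::-1])
E
```

```text
(0.5154149532318115, 0.08416286110877991) (0.2651815712451935, 0.2353813350200653) 88.91944122314453 [[0.3952448070049286, -0.046184904873371124], [0.6305842399597168, -0.05062376707792282], [0.6355850696563721, 0.21451061964035034], [0.40024566650390625, 0.21894949674606323]]
th -91.08055 O [0.51560354 0.09416108]
knob (333.05982905982904, 274.2478632478632) 117.0 [ 0.04139415 -0.04081416] 0.0581314953319405 q 2.1888421363926867
knob (333.05982905982904, 274.2478632478632) 117.0 [ 0.04148869 -0.04155594] 0.05872144003286291 q 2.180977277839669
spindle [0.516 0.094 0.082] [312.8 252. ] [310.7 176. ]
hinge [0.605 0.017 0.052] [349.4 208.8] [303.7 221.1]
tip [0.605 0.017 0.144] [351.6 206.2] [302.7 191.5]
c1 [0.398 0.221 0.012] [255.9 304.9] [326.2 154.9]
c2 [ 0.633 -0.053  0.012] [380.4 197.1] [283.4 254.6]
stop [0.518 0.206 0.038] [261.4 250.3] [347.7 173.3]
```

View pics/c1.png

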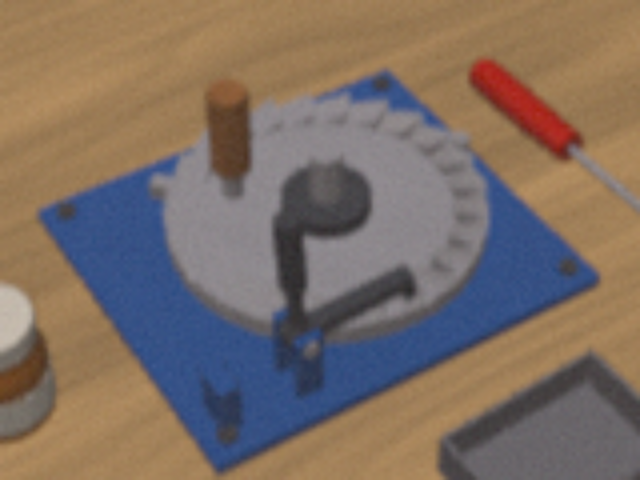

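View pics/c0.png

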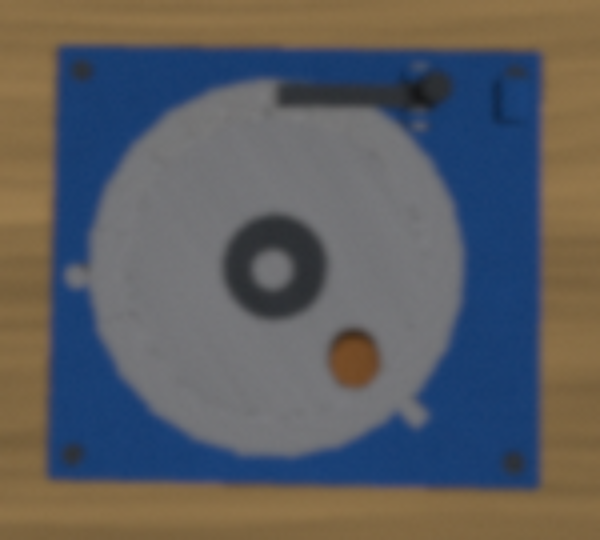

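```bash
cat >> h.py <<'E'
O=np.array([.5156,.0942]); TH=np.radians(-91.08)
RW=np.array([[np.cos(TH),-np.sin(TH)],[np.sin(TH),np.cos(TH)]])
def w(x,y,z): return np.r_[O+RW@[x,y],z]
def down(phi):  # jaw direction at angle phi (rad, winder frame), tool pointing down
    x=np.array([0,0,-1.]); z=np.r_[RW@[np.cos(phi),np.sin(phi)],0]
    return np.c_[x,np.cross(z,x),z]
E
python3 - <<'E'
from rig import r
from h import *
import cv2
best=min((p for p in(np.pi/2,-np.pi/2) if r.ik(w(.04,.091,.25),down(p)) is not None),key=lambda p:np.abs(np.array(r.ik(w(.04,.091,.25),down(p)))-r.get_joints()).max())
R=down(best); r.command_gripper(0.0)
r.move_ptp(w(.035,.091,.25),R); r.move_l(w(.035,.091,.112),.12)
print(r.get_joints(),r.get_force())
for a in np.arange(0,1.21,.1):
    px=.055*np.sin(a)-.008*np.cos(a); pz=.055*np.cos(a)+.008*np.sin(a)
    hit=r.move_l(w(.075+px-.009,.091,.052+pz),.06,contact_N=20)
    print(round(a,1),hit,r.get_force().round(1) if hasattr(r.get_force(),'round') else r.get_force())
    if hit: break
r.sleep(.5)
p=np.array(r.get_eef_pos()); p[2]=.25; r.move_l(p,.15)
for n in("top","scene"):
    s=r.snapshot(n)["frame"]; cv2.imwrite(f"pics/{n}1.png",s[:,:,::-1])
s=s[120:270,210:410]; cv2.imwrite("pics/c2.png",cv2.resize(s,None,fx=4,fy=4)[:,:,::-1]); print(r.get_t())
E
```

```text
[-5.73863929e+00  2.23562408e+01  9.25483521e+01 -1.20069333e-03
  6.49960178e+01 -4.66031424e+00] [0.44738741 0.36186531 0.44037133]
0.0 False [-0.2 -0.6 -0.6]
0.1 False [-0.7  0.7 -0.9]
0.2 False [0.1 0.7 0.2]
0.3 False [0.2 0.5 1. ]
0.4 False [0.1 0.2 0.6]
0.5 False [0.4 0.5 0. ]
0.6 False [-0.4  1.  -0.8]
0.7 False [ 0.1 -0.3  0.4]
0.8 False [-0.3  0.1 -0.4]
0.9 False [-0.3 -0.2 -0. ]
1.0 False [0.3 0.3 0.2]
1.1 False [-0.1  0.5 -0.7]
1.2 False [ 0.7 -0.4 -0.1]
10.7167
```

View pics/c2.png

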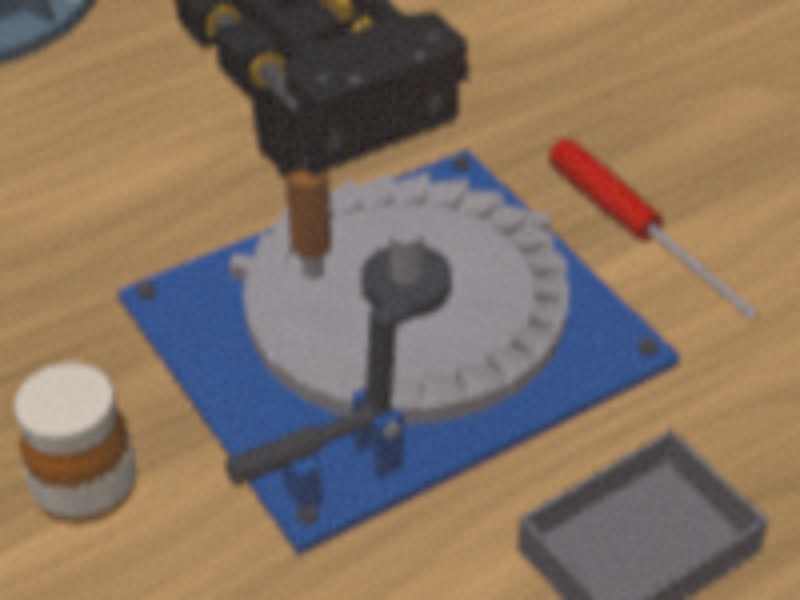

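Run:
```python
from rig import r
from h import *
import cv2
q0=2.185; Z=.080; ang=lambda q:3.316+q
K=lambda q,z=Z:w(.06*np.cos(ang(q)),.06*np.sin(ang(q)),z)
qs=np.r_[np.linspace(q0,0.05,15),-.02,-.06]
ok=[]
for s in(1,-1):
    J=[r.ik(K(q),down(ang(q)+s*np.pi/2)) for q in qs]
    if any(j is None for j in J): print(s,"none");continue
    j6=np.array(J)[:,5]; print(s,j6.round(0)); 
    if np.abs(np.diff(j6)).max()<40: ok.append((np.abs(j6).max(),s))
s=min(ok)[1]; rot=lambda q:down(ang(q)+s*np.pi/2)
r.command_gripper(.7)
r.move_ptp(K(q0,.25),rot(q0)); print("contact down",r.move_l(K(q0),.12,contact_N=8))
r.command_gripper(0.); print("width mm",r.get_grip_width()*88,"(knob 26)",r.get_force())
for q in qs[1:]:
    hit=r.move_l(K(q),.06,rot=rot(q),contact_N=15)
    print(round(q,2),hit,np.round(r.get_force(),1))
    if hit: break
p=np.array(r.get_eef_pos()); v=RW.T@(p[:2]-O); print("q now",np.arctan2(v[1],v[0])%(2*np.pi)-3.316,np.hypot(*v),r.get_t())
```

```text
1 [ 38.  47.  57.  67.  77.  87.  96. 106. 116. 126. 135. 145. 154. 163.
 172. 176. 179.]
-1 [-142. -133. -123. -113. -103.  -93.  -84.  -74.  -64.  -54.  -45.  -35.
  -26.  -17.   -8.   -4.   -1.]
contact down False
width mm 25.17346588440011 (knob 26) [-0.55328252 -0.37669333  0.93787839]
2.03 False [0.4 0.9 1.3]
1.88 False [0.8 2.9 0.8]
1.73 False [1.2 4.7 0.6]
1.58 False [1.  3.2 0.8]
1.42 False [0.5 4.3 1.8]
1.27 False [-1.3  4.7  2. ]
1.12 False [-2.5  4.5  3.5]
0.96 False [-2.2  5.7  4.1]
0.81 False [-3.1  4.1  4.6]
0.66 False [-3.2  6.4  5.1]
0.51 False [-2.5  6.4  5.7]
0.35 False [-2.8  8.1  5.8]
0.2 False [-4.   9.1  5.1]
0.05 False [-2.6 10.8  4.9]
-0.02 False [-2.6 11.5  3.6]
-0.06 False [-7.9  8.9  9.6]
q now -0.03403250884637421 0.06119926459139538 20.5833
```

Run:
```python
from rig import r
from h import *
import cv2
r.command_gripper(.7)
p=np.array(r.get_eef_pos()); p[2]=.25; r.move_l(p,.15); p[0]-=.16;p[1]-=.12; p[2]=.3; r.move_ptp(p,r.get_ee_rot())
s=r.snapshot("top"); f=s["frame"]
k=blob(f,(5,110,60),(18,255,255),(262,225,335,295)); n,l,st,c=cv2.connectedComponentsWithStats(k); i=1+st[1:,4].argmax()
v=RW.T@(ray(s,c[i],.115)[:2]-O); print(c[i],st[i],"q",np.arctan2(v[1],v[0])%(2*np.pi)-3.316,np.hypot(*v),r.get_force(),r.get_t())
a=cv2.resize(f[185:320,220:440],None,fx=3.5,fy=3.5); b=cv2.resize(r.snapshot("scene")["frame"][140:260,200:400],None,fx=3.5,fy=3.5)
cv2.imwrite("pics/d0.png",a[:,:,::-1]);cv2.imwrite("pics/d1.png",b[:,:,::-1])
```

```text
[282.9        257.09166667] [277 252  13  12 120] q -0.012971633688908302 0.05834122274852539 [ 0.33707581 -0.24251608 -0.01006623] 23.4417
```

View pics/d0.png

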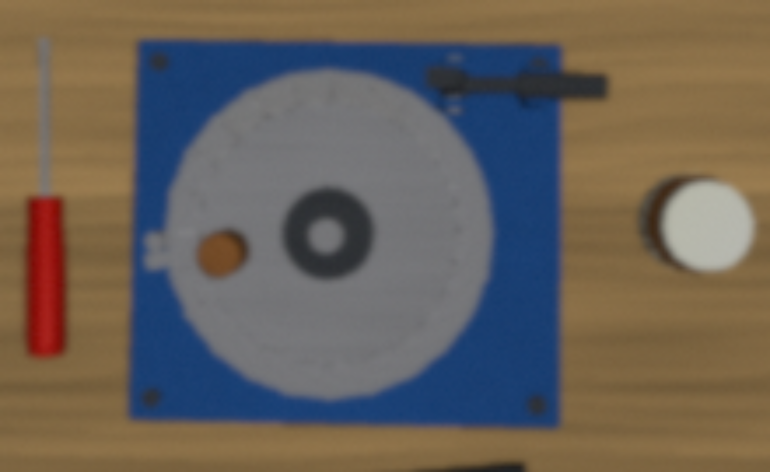

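View pics/d1.png

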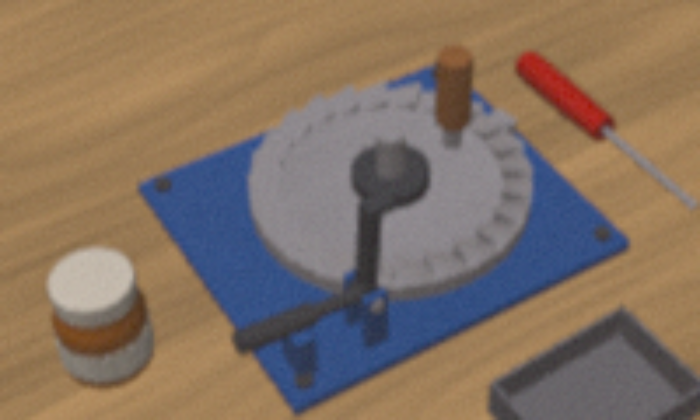

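The pictures show the lug against the stop post at about (153,250) in the top crop. The pawl handle lies level on its rest block. The jar, screwdriver and tray are where they were.

```bash
python3 -c "
from rig import r
print(r.hand_in(), r.get_t())"
```

```text
the job is handed in; nothing more can be done
the job is handed in; nothing more can be done
```

The job is done and handed in: the pawl is thrown back, and the wheel has been turned back to its stop.

- **Pawl:** I pushed the handle over along its arc with the closed fingers. A picture taken before I touched the wheel showed the handle lying on its rest block.
- **Wheel:** I gripped the knob (25 mm measured, 26 mm given) and turned the wheel clockwise from about 2.19 rad. The force jumped at the end as the lug met the stop, still under the 15 N limit I had set for that move. I then let go and moved the arm clear.
- **Last checks:** From the top camera the wheel is at about -0.01 rad, so it is at zero within measuring error. The lug is against the stop post and the pawl is lying back. The force on the tool was about 0 N. By eye, the screwdriver, jar and tray had not moved. The clock stood at 23.4 s of the 50 s at that check.
- **Small disagreements:** The knob's distance from the axis came out at 58 mm against the given 60 mm, and the base plate measured about 5 mm small. No check failed.

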